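Feel for the hidden release key of the drilling jig

TASK

The toggle clamp of the wooden drilling jig is let go by a key hidden in a notch somewhere along the top edge of the jig's fence. Put a fingertip on the top of either end block of the fence, feel along the top edge from there until you find the notch, then press the key in it all the way down so that the clamp lifts off the workpiece, and take the hand away. Grasp and lift nothing, keep your fingers off the clamp, and leave the workpiece and the other things on the bench where they are.

Things in the scene. Friction and masses are not known exactly. Their poses are not given: they have to be found in the camera images.
- jig: Plywood and pine drilling jig screwed to the bench: base board 460 (y) x 18 mm, from x = -165 to +120 mm. Origin: on the underside of the base board, midway in y; z up. A pine fence stands on it along the jig's y at x = -80 mm, on the robot's side; steel clamp posts stand at x = +85 mm, up to 113 mm above the bench.
- end_left: Left end block of the fence, plain pine, 34 (x) x 105 (y) x 112 mm, fixed to the jig. Origin: centre of its underside, on the base board, axes as the jig's; it covers y = +125 to +230 mm of the jig.
- end_right: Right end block of the fence, like the left, covers y = -230 to -125 mm of the jig.
- edge_left (a point): Centre of the top face of the left end block, 130 mm above the bench; its y axis runs along the fence.
- edge_right (a point): Centre of the top face of the right end block, 130 mm above the bench.
- fence_mid (a point): Fixed point in the middle of the fence between the end blocks (jig y = 0), at its top, 129 mm above the bench. Here the fence is 28 mm thick and 1 mm lower than the end blocks. One notch, 54 mm wide along y, is cut through its thickness from the top; the notch's centre lies anywhere from 50 mm left to 50 mm right of this point, differs every time and is not reported: feel or look for it.
- key (a joint): How far the pine release key in the notch is pressed (m): 0 up, as at the start, 0.012 fully down, vertical. The key, 50 mm wide (y), 24 mm thick, fills the notch's bottom; up, its top is 11 mm below the fence's top, so 23 mm when fully down. It needs 6 to 10 N, has no spring and stays where it is left.
- clamp (a joint): Angle of the clamp arm (rad), linked to the key: 0 clamped (key up), 0.35 lifted (key fully down).
- clamp_pad (a point): Underside of the rubber foot at the end of the clamp arm, just above the workpiece's top. The arm is a flat steel bar 22 mm wide, 105 mm long, from the posts towards the fence at y = 0 of the jig, its foot at x = +5 mm.
- workpiece: Pine block with four drilled holes, 50 x 130 x 60 mm, lying on the jig's base under the clamp foot. Origin: centre of its underside. Leave in place.
- sanding_block: Grey sanding block, 70 x 45 x 30 mm, at one end of the jig's base behind the fence (x > 0). Origin: centre of its underside. Leave in place.
- round_a: Slice of a branch, diameter 56 mm, 35 mm high, at one end of the jig's base behind the fence (x > 0). Origin: centre of its underside. Leave in place.
- round_b: Slice of a branch, diameter 48 mm, 30 mm high, on the front ledge of the jig's base, before the fence. Origin: centre of its underside. Leave in place.
- pine_offcut: Pine offcut, 45 x 90 x 28 mm, on the front ledge of the jig's base, before the fence. Origin: centre of its underside. Leave in place.
- step_board: Stepped pine board, 100 x 120 mm, 36 mm high, on the bench. Origin: centre of its underside. Leave in place.
- glue: White glue bottle, diameter 52 mm, 130 mm high, standing on the bench. Origin: centre of its underside. Leave in place.
- mallet: Hammer lying on the bench, left of the jig, 40 mm high at most. Leave in place.

How it is judged:
On the way, in this order (a step that is already met when the one before it is completed fails the run):
1. a finger touches the top of an end block of the fence, the key still up ((contact force between the fingers and end_left above 0.4 N or contact force between the fingers and end_right above 0.4 N) and value of joint key below 0.003 m), for 0.05 s.
2. a finger touches the fence's top edge between the end blocks, left or right of the notch (lip_left, lip_right), the key still up ((contact force between the fingers and lip_left above 0.4 N or contact force between the fingers and lip_right above 0.4 N) and value of joint key below 0.003 m), for 0.05 s.
3. a finger presses the key in the notch to the bottom (contact force between the fingers and key above 0.4 N and value of joint key above 0.01 m), for 0.05 s.
At the end, for the whole second after the job is handed in: The key is pressed down by at least 9.5 of its 12 mm and the clamp is lifted by at least 0.26 rad; every loose thing lies within 15 mm of where it was (value of joint key above 0.0095 m and value of joint clamp above 0.26 rad and distance of each of workpiece, sanding_block, round_a, round_b, step_board, glue, mallet, pine_offcut from where it was at the start of the episode below 0.015 m and linear speed of workpiece below 0.02 m/s); the robot touches nothing.
It fails at once if the fingers push or pull the clamp itself (contact force between the fingers and clamp above 1 N).
It fails at once if the workpiece or another loose thing is moved or lifted by more than 15 mm (distance of any of workpiece, sanding_block, round_a, round_b, step_board, glue, mallet, pine_offcut from where it was at the start of the episode above 0.015 m).
It also fails if it takes over 54 s, if anything falls off the work surface, if the arm or the gripper's body presses on something with over 40 N, if the wrist force passes 120 N, or if a joint passes its speed limit or range.

ROBOT

A 7-joint arm with a two-finger parallel gripper is mounted at the origin on the work surface. World frame = base frame: x ahead of the robot, y to its left, z up, the work surface at z = 0. Lengths are in m, angles in rad, forces in N, time in s.
With the tool pointing down it reaches from about 0.35 to 0.9 m from the base axis. Payload 7.2 kg.
Tool frame: the origin (TCP) lies between the finger pads; the fingertips stand ahead of it and the grasp point (between the pads) lies 8 mm behind it (robot.tip_reach is the y of the fingertips in the tool frame, in m); y points along the fingers, z is the direction in which the jaws open and shut, and the axes are right-handed (so a half turn about y gives the same grasp; the last joint's range is limited). The gripper opens to 88 mm and grips with 3 to 60 N. Pads are 20 mm wide; open, the fingers measure 115 mm over their backs; the gripper's body (75 mm by 178 mm) begins 61 mm behind the grasp point.
Start: joints at [1.082, 0.411, -0.013, 1.596, 0.006, 1.134, -0.082], TCP at [0.255, -0.57, 0.234] pointing down, gripper open.
Joint ranges: [-2.95, 2.95], [-0.29, 1.99], [-1.47, 1.44], [0.14, 2.54], [-1.03, 4.17], [0.13, 1.85], [-2.86, 2.86]. Speed limits (rad/s): [2.39, 2.39, 3.01, 3.01, 3.14, 3.14, 3.14].

INTERFACE

Orientations are given as a unit quaternion [w, x, y, z].
In Python, from plant import robot gives the robot as it stands.
- The arm moves only by the tool send_rows, never from a script. Its argument "targets" is a list of rows, each an object of numbers: "x", "y", "z": the shift along the world's x, y, z in m; "spin": the turn about the world's z in degrees; "claw": the gripper's target within -1 to 1 (fully open at 1, half-way at 0, shut at -1). In form: [{"x": .., "y": .., "z": .., "spin": .., "claw": ..}, ...]. A call has 1 to 12 rows; each row is the pose to reach, as a shift and turn from the pose commanded when the call began; what a row does not reach only later rows make up. A row lasts 1/12 s, in which the tool goes at most 41.7 mm and 7.16 degrees, less where a joint would pass 70% of its speed; a pose out of reach is approached as far as the arm can. A call with a gripper value outside its range is refused whole. The fingers move at their own pace and stop on an object; "grip_force" is the grip in N (left out, the last holds). Time passes only in rows, so rows that repeat a pose let the fingers close. It gives the time, the measured TCP pose, the force and the opening at its end, in the units of the state.
- robot.read_state(): the state, without advancing time (a new reading comes with each control period).
- robot.get_image(name): name is "scene" or "top" or "wrist"; returns the picture (480x640x3 uint8, red, green, blue); there is no depth.
- robot.camera_info(name): a dict with "camera_matrix" (3x3 intrinsics, pixels), "cam_to_world" (4x4, takes a point from camera to world coordinates). Camera axes: x right, y down, z forward; pixel columns grow to the right and rows downward; lengths in m; the calibration is good to about 2 mm. The wrist camera is an equidistant fisheye: a pixel r from the principal point sees the ray r / f radians off the axis. A picture is of the moment at which its call begins: read the wrist's pose just before it. camera_info takes no time and is no camera call; for the wrist camera it gives the pose at the moment of the call.
- robot.finish_job(): hands the job in, once; it reports no verdict.
The state is a dict: "time_s": time; "q": joint angles; "dq": joint speeds; "joint_torque": joint torques, N m; "position": TCP position; "tool_rot": TCP orientation; "force": force on the tool from outside, world axes, zero at the start; "torque": the same for the moment, N m; "gripper_width": finger opening in m.
Only numpy, scipy, OpenCV 4.12 (cv2) and the standard library are available. Lean on these libraries where they do the work, as an engineer would, in place of code of your own. Each camera call takes 0.05 s, during which the arm holds its last target. There are 200 camera calls.

## Working session

There is one attempt and no reset: what is moved stays moved. The work goes in short steps, Python scripts to look and compute and a tool call to move; the robot and the scene stay as the last step left them, time stands still between calls to the robot, and variables do not carry over. Pictures are saved under pics/ and viewed, about 8 in all and at most 12, crops included, and the job is handed in when it is done.

Besides the shell and the picture viewer there is one more tool, called after ">>>" as name(argument=value, ...) on one line, values as JSON. send_rows: Moves the arm, as the interface text tells. Its arguments: {"type":"object","properties":{"targets":{"type":"array"},"grip_force":{"type":"number"}},"required":["targets"]}

```bash
mkdir -p pics
python3 - <<'E'
from plant import robot
import cv2,numpy as np
s=robot.read_state();print(s, robot.tip_reach)
for n in("top","scene"):
    i=robot.camera_info(n);print(n,np.round(i["camera_matrix"],1).tolist(),np.round(i["cam_to_world"],4).tolist())
    cv2.imwrite(f"pics/{n}0.png",robot.get_image(n)[:,:,::-1])
E
```

```text
{'time_s': 0.0, 'q': array([ 1.08181689,  0.41188399, -0.01271354,  1.59705263,  0.00561581,
        1.13431161, -0.08221852]), 'dq': array([ 0.00078324, -0.00085869,  0.0018052 , -0.00052621, -0.00167741,
        0.00086758, -0.00056879]), 'joint_torque': array([ 6.34639837e-04, -5.87958384e+01,  6.42043725e-01, -2.91077614e+01,
       -5.38216322e-02,  1.83406082e-02,  1.39686899e-04]), 'position': array([ 0.25504877, -0.57004451,  0.23281547]), 'tool_rot': array([ 0.147514  , -0.14784159,  0.6920623 , -0.69096473]), 'force': array([-0.0284863 ,  0.19396082,  0.01546308]), 'torque': array([-0.01848863, -0.03494887, -0.02650701]), 'gripper_width': 0.08801460916013612} 0.011
top [[471.0, 0.0, 315.7], [0.0, 471.0, 242.7], [0.0, 0.0, 1.0]] [[-0.0149, -0.9886, 0.1497, 0.4259], [-0.9998, 0.0161, 0.007, 0.0344], [-0.0094, -0.1496, -0.9887, 1.1632], [0.0, 0.0, 0.0, 1.0]]
scene [[460.3, 0.0, 317.5], [0.0, 460.3, 242.0], [0.0, 0.0, 1.0]] [[-0.7443, 0.5149, -0.4254, 1.0825], [0.6678, 0.582, -0.4641, 0.5952], [0.0086, -0.6295, -0.777, 1.0468], [0.0, 0.0, 0.0, 1.0]]
```

View pics/top0.png

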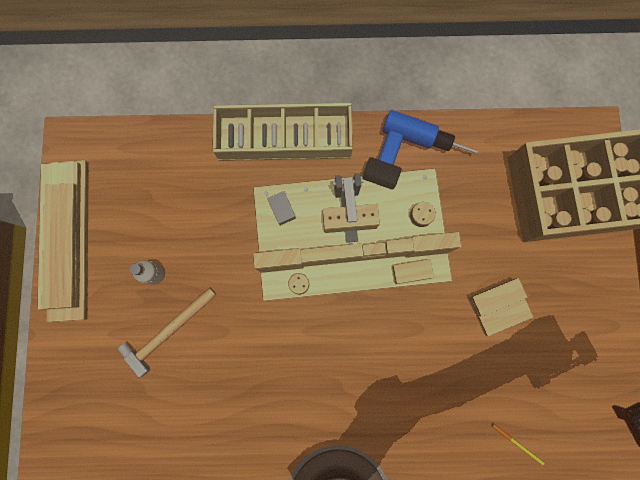

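View pics/scene0.png

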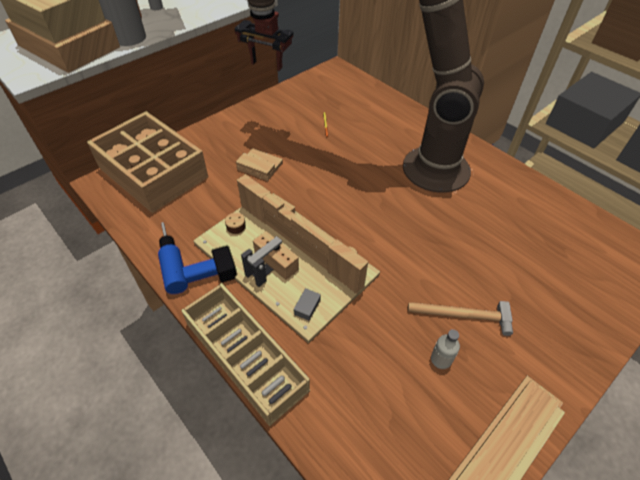

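The top view shows the jig, with the fence running from (254,259) to (460,241) and a possible notch near (374,249). I'll zoom in and fit the jig's pose.

```bash
cat > h.py <<'E'
from plant import robot
import numpy as np
def ray(n,u,v,z):
    i=robot.camera_info(n);K=i["camera_matrix"];T=np.array(i["cam_to_world"])
    d=T[:3,:3]@np.linalg.inv(K)@[u,v,1];o=T[:3,3];return o+d*(z-o[2])/d[2]
def proj(n,p):
    i=robot.camera_info(n);T=np.linalg.inv(i["cam_to_world"]);c=i["camera_matrix"]@(T[:3,:3]@p+T[:3,3]);return c[:2]/c[2]
E
python3 - <<'E'
from h import *
import cv2
for p in [(254,187),(436,170),(451,283),(264,299)]: print(p,ray("top",*p,.018).round(4))
for p in [(254,252),(254,268),(459,234),(461,248),(363,249),(386,247)]: print(p,ray("top",*p,.130).round(4))
a=cv2.imread("pics/top0.png")[160:305,245:470]; b=cv2.imread("pics/scene0.png")[165:340,190:385]
cv2.imwrite("pics/c1.png",cv2.resize(a,None,fx=3.5,fy=3.5,interpolation=2))
cv2.imwrite("pics/c2.png",cv2.resize(b,None,fx=3.4,fy=3.4,interpolation=2))
E
```

```text
(254, 187) [0.7431 0.1952 0.018 ]
(436, 170) [ 0.779  -0.2623  0.018 ]
(451, 283) [ 0.4953 -0.2835  0.018 ]
(264, 299) [0.4637 0.1697 0.018 ]
(254, 252) [0.5637 0.1788 0.13  ]
(254, 268) [0.5282 0.1786 0.13  ]
(459, 234) [ 0.5967 -0.2764  0.13  ]
(461, 248) [ 0.5653 -0.2789  0.13  ]
(363, 249) [ 0.5665 -0.0626  0.13  ]
(386, 247) [ 0.5702 -0.1136  0.13  ]
```

View pics/c1.png

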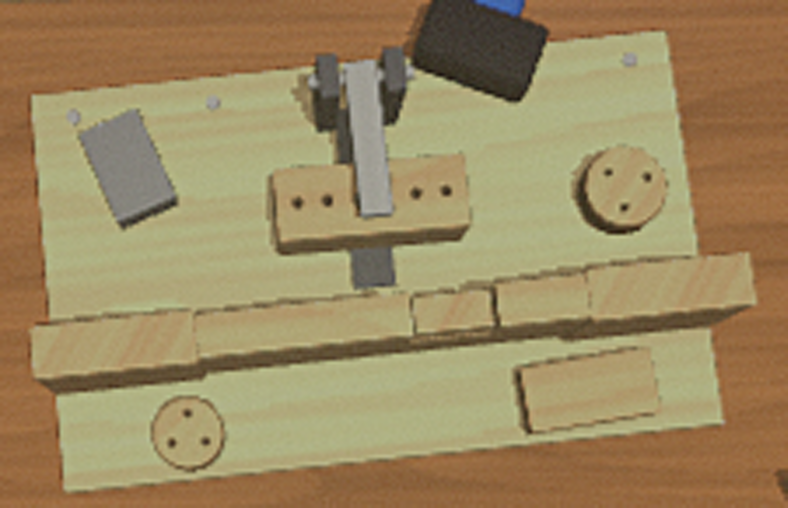

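View pics/c2.png

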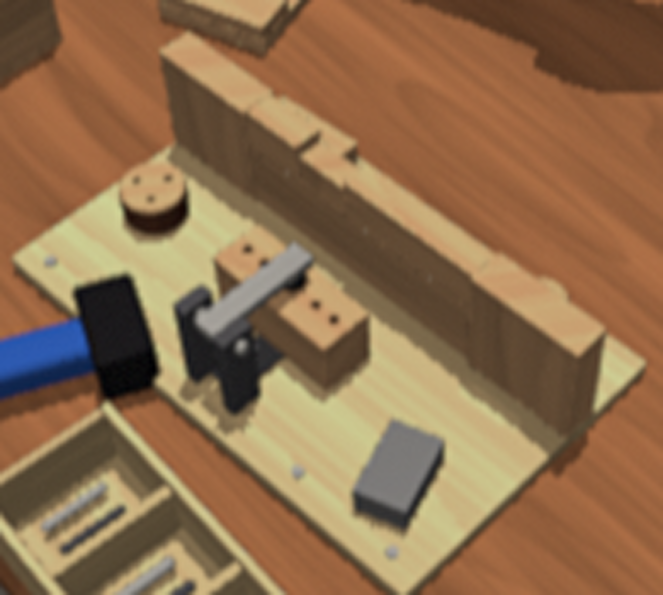

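```bash
cat >> h.py <<'E'
def jig(p,l):
    x,y,a=p;c,s=np.cos(a),np.sin(a);return np.array([x+c*l[0]-s*l[1],y+s*l[0]+c*l[1],l[2]])
E
python3 - <<'E'
from h import *
from scipy.optimize import least_squares
from scipy.spatial.transform import Rotation as R
L=[(.12,.23,.018),(.12,-.23,.018),(-.165,-.23,.018),(-.165,.23,.018),(-.063,.23,.13),(-.097,.23,.13),(-.063,-.23,.13),(-.097,-.23,.13)]
C=np.array([(32,95),(665,32),(722,423),(66,491),(32,328),(35,378),(750,254),(755,303)])
U=C/3.5+[245,160]-.4
f=lambda p:np.concatenate([proj("top",jig(p,l))-u for l,u in zip(L,U)])
r=least_squares(f,[.63,-.05,.07],loss="soft_l1");p=r.x;print("jig",p.round(4),np.degrees(p[2]),"res",r.fun.round(1))
c,s=np.cos(p[2]),np.sin(p[2])
def loc(u,z):
    w=ray("top",*(np.array(u)/3.5+[245,160]-.4),z)[:2]-p[:2];return np.array([c*w[0]+s*w[1],-s*w[0]+c*w[1]]).round(4)
for u,z in[((412,312),.118),((493,308),.118),((411,310),.129),((497,300),.129),((195,330),.13),((588,285),.13)]:print(u,loc(u,z))
st=robot.read_state();q=st["tool_rot"];M=R.from_quat(q,scalar_first=True).as_matrix();print(M.round(3))
for y in(-.15,-.1,-.045,0):print(y,jig(p,(-.08,y,.13)).round(4))
E
```

```text
jig [ 0.6448 -0.0423  0.0875] 5.011036596064345 res [-0.6 -0.2  0.7 -0.8  0.9  0.3 -0.6  0.5 -0.9 -0.5 -0.5  0.4  0.2 -0.6
  1.   0.5]
(412, 312) [-0.0775 -0.0132]
(493, 308) [-0.0803 -0.065 ]
(411, 310) [-0.0776 -0.0116]
(497, 300) [-0.0769 -0.0665]
(195, 330) [-0.0763  0.1256]
(588, 285) [-0.0734 -0.1247]
[[-0.913 -0.001  0.409]
 [-0.409  0.001 -0.913]
 [ 0.    -1.    -0.001]]
-0.15 [ 0.5782 -0.1987  0.13  ]
-0.1 [ 0.5739 -0.1489  0.13  ]
-0.045 [ 0.5691 -0.0941  0.13  ]
0 [ 0.5651 -0.0493  0.13  ]
```

>>> send_rows(targets=[{"x":0.03,"y":0.03,"z":0,"spin":-2,"claw":-1},{"x":0.06,"y":0.06,"z":0,"spin":-4,"claw":-1},{"x":0.09,"y":0.09,"z":0,"spin":-6,"claw":-1},{"x":0.115,"y":0.12,"z":0,"spin":-8,"claw":-1},{"x":0.14,"y":0.15,"z":0,"spin":-10,"claw":-1},{"x":0.165,"y":0.18,"z":0,"spin":-12,"claw":-1},{"x":0.19,"y":0.21,"z":0,"spin":-14,"claw":-1},{"x":0.215,"y":0.24,"z":0,"spin":-16,"claw":-1},{"x":0.24,"y":0.27,"z":0,"spin":-18,"claw":-1},{"x":0.265,"y":0.3,"z":0,"spin":-19,"claw":-1},{"x":0.29,"y":0.33,"z":0,"spin":-19,"claw":-1},{"x":0.31,"y":0.36,"z":0,"spin":-19,"claw":-1}], grip_force=10)

```text
time_s: 1.1
position: [0.5666, -0.2085, 0.2333]
tool_rot: [0.032, -0.032, 0.707, -0.706]
force: [0.9, -0.6, -0.6]
gripper_width: 0.0115
```

>>> send_rows(targets=[{"x":0.013,"y":0.011,"z":-0.02,"spin":0,"claw":-1},{"x":0.013,"y":0.011,"z":-0.045,"spin":0,"claw":-1},{"x":0.013,"y":0.011,"z":-0.065,"spin":0,"claw":-1},{"x":0.013,"y":0.011,"z":-0.08,"spin":0,"claw":-1},{"x":0.013,"y":0.011,"z":-0.08,"spin":0,"claw":-1},{"x":0.013,"y":0.011,"z":-0.08,"spin":0,"claw":-1}])

```text
time_s: 1.6
position: [0.5777, -0.1993, 0.1529]
tool_rot: [0.031, -0.032, 0.707, -0.706]
force: [1.1, -0.7, 0.8]
gripper_width: 0.0004
```

Run:
```python
from plant import robot
import cv2
s=robot.read_state();print(s["position"],s["force"],s["gripper_width"])
a=robot.get_image("top")[140:310,235:475,::-1]
cv2.imwrite("pics/t1.png",cv2.resize(a,None,fx=3,fy=3,interpolation=2))
```

```text
[ 0.57767433 -0.19934297  0.15287342] [ 1.09548318 -0.7109875   0.78744073] 0.0003719262253926958
```

View pics/t1.png

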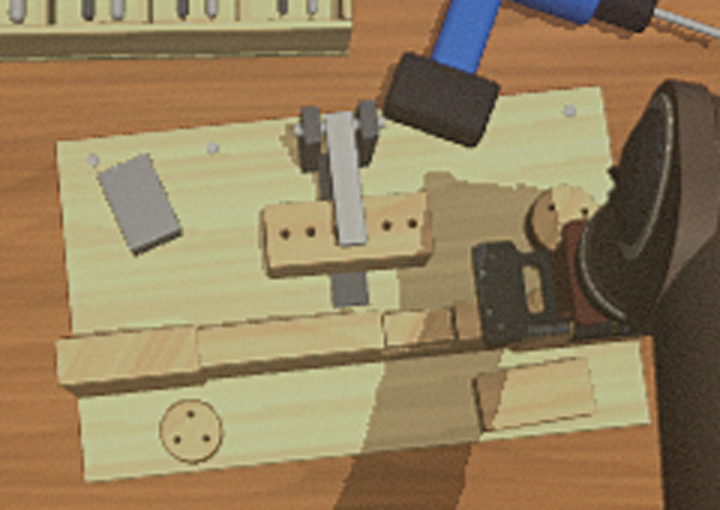

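The hand is over the right end block and parallel to the fence. The key is visible at about (383–455,328). I'll lower the fingertip slowly onto the block.

>>> send_rows(targets=[{"x":0,"y":0,"z":-0.003,"spin":0,"claw":-1},{"x":0,"y":0,"z":-0.006,"spin":0,"claw":-1},{"x":0,"y":0,"z":-0.008,"spin":0,"claw":-1},{"x":0,"y":0,"z":-0.01,"spin":0,"claw":-1},{"x":0,"y":0,"z":-0.0115,"spin":0,"claw":-1},{"x":0,"y":0,"z":-0.0125,"spin":0,"claw":-1},{"x":0,"y":0,"z":-0.0125,"spin":0,"claw":-1},{"x":0,"y":0,"z":-0.0125,"spin":0,"claw":-1}])

```text
time_s: 2.32
position: [0.5783, -0.1995, 0.1415]
tool_rot: [-0.032, 0.031, -0.706, 0.706]
force: [-2.7, -0.1, 3.6]
gripper_width: 0.0002
```

>>> send_rows(targets=[{"x":0,"y":0,"z":-0.0006,"spin":0,"claw":-1},{"x":0,"y":0,"z":-0.001,"spin":0,"claw":-1},{"x":0,"y":0,"z":-0.001,"spin":0,"claw":-1}])

```text
time_s: 2.57
position: [0.5783, -0.1995, 0.1414]
tool_rot: [-0.032, 0.031, -0.706, 0.707]
force: [-5.1, 1.0, 11.4]
gripper_width: 0.0006
```

Firm contact with the end block (z stalls at 0.1414, about 11 N). Now I'll slide along the fence.

>>> send_rows(targets=[{"x":-0.0005,"y":0.006,"z":0,"spin":0,"claw":-1},{"x":-0.001,"y":0.012,"z":0,"spin":0,"claw":-1},{"x":-0.0015,"y":0.018,"z":0,"spin":0,"claw":-1},{"x":-0.002,"y":0.024,"z":0,"spin":0,"claw":-1},{"x":-0.0025,"y":0.03,"z":0,"spin":0,"claw":-1},{"x":-0.003,"y":0.036,"z":0,"spin":0,"claw":-1},{"x":-0.0035,"y":0.042,"z":0,"spin":0,"claw":-1},{"x":-0.004,"y":0.048,"z":0,"spin":0,"claw":-1},{"x":-0.0045,"y":0.052,"z":0,"spin":0,"claw":-1},{"x":-0.0045,"y":0.052,"z":-0.0005,"spin":0,"claw":-1},{"x":-0.0045,"y":0.052,"z":-0.0005,"spin":0,"claw":-1}])

```text
time_s: 3.48
position: [0.5741, -0.1466, 0.1405]
tool_rot: [0.032, -0.032, 0.707, -0.706]
force: [-0.8, -0.4, 9.9]
gripper_width: 0.0006
```

On the lip: 1 mm lower, 10 N. I'll keep feeling along for the notch edge.

>>> send_rows(targets=[{"x":-0.0005,"y":0.006,"z":0,"spin":0,"claw":-1},{"x":-0.001,"y":0.012,"z":0,"spin":0,"claw":-1},{"x":-0.0015,"y":0.018,"z":0,"spin":0,"claw":-1},{"x":-0.002,"y":0.024,"z":0,"spin":0,"claw":-1},{"x":-0.0025,"y":0.03,"z":0,"spin":0,"claw":-1},{"x":-0.0028,"y":0.034,"z":0,"spin":0,"claw":-1},{"x":-0.0028,"y":0.034,"z":0,"spin":0,"claw":-1}])

```text
time_s: 4.07
position: [0.5715, -0.1132, 0.1402]
tool_rot: [-0.032, 0.031, -0.706, 0.707]
force: [-0.7, -1.5, 6.5]
gripper_width: 0.0003
```

>>> send_rows(targets=[{"x":-0.0003,"y":0.004,"z":0,"spin":0,"claw":-1},{"x":-0.0007,"y":0.008,"z":0,"spin":0,"claw":-1},{"x":-0.001,"y":0.012,"z":0,"spin":0,"claw":-1},{"x":-0.0014,"y":0.016,"z":0,"spin":0,"claw":-1},{"x":-0.0017,"y":0.02,"z":0,"spin":0,"claw":-1},{"x":-0.0021,"y":0.024,"z":0,"spin":0,"claw":-1},{"x":-0.0021,"y":0.024,"z":0,"spin":0,"claw":-1}])

```text
time_s: 4.65
position: [0.5687, -0.0879, 0.1394]
tool_rot: [0.032, -0.032, 0.707, -0.706]
force: [-0.2, -0.1, 0.2]
gripper_width: 0.0001
```

The force has dropped to zero at the notch centre, matching the camera estimate. Now I'll press straight down.

>>> send_rows(targets=[{"x":0,"y":0,"z":-0.003,"spin":0,"claw":-1},{"x":0,"y":0,"z":-0.006,"spin":0,"claw":-1},{"x":0,"y":0,"z":-0.009,"spin":0,"claw":-1},{"x":0,"y":0,"z":-0.011,"spin":0,"claw":-1},{"x":0,"y":0,"z":-0.013,"spin":0,"claw":-1},{"x":0,"y":0,"z":-0.015,"spin":0,"claw":-1},{"x":0,"y":0,"z":-0.017,"spin":0,"claw":-1},{"x":0,"y":0,"z":-0.019,"spin":0,"claw":-1},{"x":0,"y":0,"z":-0.021,"spin":0,"claw":-1},{"x":0,"y":0,"z":-0.023,"spin":0,"claw":-1},{"x":0,"y":0,"z":-0.024,"spin":0,"claw":-1},{"x":0,"y":0,"z":-0.024,"spin":0,"claw":-1}])

```text
time_s: 5.65
position: [0.5688, -0.0898, 0.1173]
tool_rot: [-0.031, 0.031, -0.706, 0.707]
force: [-7.0, 1.3, 17.3]
gripper_width: 0.0002
```

>>> send_rows(targets=[{"x":0,"y":0,"z":-0.001,"spin":0,"claw":-1},{"x":0,"y":0,"z":-0.0015,"spin":0,"claw":-1},{"x":0,"y":0,"z":-0.0015,"spin":0,"claw":-1},{"x":0,"y":0,"z":-0.0015,"spin":0,"claw":-1}])

```text
time_s: 5.98
position: [0.5689, -0.0898, 0.1171]
tool_rot: [-0.032, 0.031, -0.706, 0.707]
force: [-10.7, 0.7, 28.7]
gripper_width: 0.0005
```

Bottomed out: the force rises but z doesn't change. Now I'll go straight up, then back toward the robot's side.

>>> send_rows(targets=[{"x":0,"y":0,"z":0.005,"spin":0,"claw":-1},{"x":0,"y":0,"z":0.015,"spin":0,"claw":-1},{"x":0,"y":0,"z":0.03,"spin":0,"claw":-1},{"x":0,"y":0,"z":0.055,"spin":0,"claw":-1},{"x":0,"y":0,"z":0.085,"spin":0,"claw":-1},{"x":0,"y":-0.02,"z":0.12,"spin":0,"claw":-1},{"x":-0.02,"y":-0.05,"z":0.14,"spin":0,"claw":-1},{"x":-0.04,"y":-0.08,"z":0.15,"spin":0,"claw":-1},{"x":-0.06,"y":-0.11,"z":0.15,"spin":0,"claw":-1},{"x":-0.08,"y":-0.14,"z":0.15,"spin":0,"claw":-1},{"x":-0.1,"y":-0.17,"z":0.15,"spin":0,"claw":-1},{"x":-0.12,"y":-0.2,"z":0.15,"spin":0,"claw":-1}])

```text
time_s: 6.98
position: [0.4477, -0.2909, 0.2646]
tool_rot: [-0.032, 0.031, -0.706, 0.706]
force: [0.5, -1.0, -0.4]
gripper_width: 0.0003
```

>>> send_rows(targets=[{"x":0,"y":0,"z":0,"spin":0,"claw":-1},{"x":0,"y":0,"z":0,"spin":0,"claw":-1},{"x":0,"y":0,"z":0,"spin":0,"claw":-1}])

```text
time_s: 7.23
position: [0.4492, -0.289, 0.2642]
tool_rot: [0.032, -0.031, 0.707, -0.706]
force: [-0.3, -0.0, 0.3]
gripper_width: 0.0005
```

Run:
```python
from plant import robot
import cv2
s=robot.read_state();print(s["time_s"],s["position"],s["force"])
a=robot.get_image("scene")[:,:,::-1][165:340,190:385]
cv2.imwrite("pics/s2.png",cv2.resize(a,None,fx=3.4,fy=3.4,interpolation=2))
```

```text
7.2333 [ 0.44921338 -0.28900699  0.26424694] [-0.29003846 -0.04882078  0.30100587]
```

View pics/s2.png

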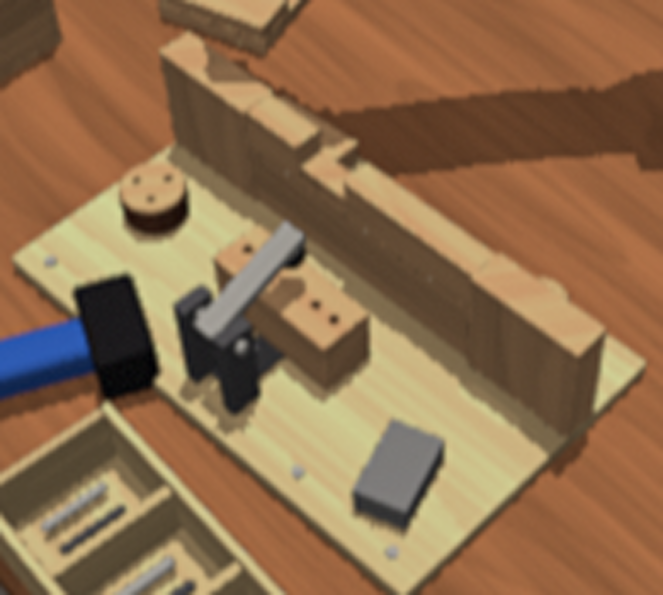

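The clamp arm is visibly lifted: its tip moved from (300,255) to (290,230) in the crop. The key is deeper, the loose things in view haven't moved, and the hand is clear. I'll hand it in.

```bash
python3 -c "
from plant import robot
print(robot.finish_job())"
```

```text
the job is handed in; nothing more can be done
None
```

The key is pressed to the bottom, the clamp has lifted off the workpiece, and the job is handed in, at about 7 s of the 54 s allowed.

- **Feeling along the fence:** I touched the top of the right end block (about 11 N) and slid along the edge. The finger dropped 1 mm onto the lip (about 10 N). Contact was gone at the spot where the camera had put the notch centre, about 39 mm right of the fence's middle.
- **Pressing the key:** I pressed until the finger stopped about 23 mm below the lip, with the force rising to 29 N and no further travel. That matches the key being fully down.
- **Last checks:** The final picture shows the clamp arm raised. The workpiece, sanding block and round slice in view look unmoved, and the force on the hand, held clear, is close to zero.
- **Not checked:** I judged the clamp angle only by eye. I did not look again at the loose things outside that picture: the front-ledge pieces, step board, glue and mallet. Nothing I measured disagreed.

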